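# Set the locking range selector on a bench supply and start it

## Robot

A 6-joint arm with a two-finger parallel gripper is mounted at the origin on the work surface. World frame = base frame: x ahead of the robot, y to its left, z up, the work surface at z = 0. Lengths are in mm, angles in rad, forces in N, time in s.
With the tool pointing down it reaches from about 275 to 750 mm from the base axis. Payload 10.2 kg.
Tool frame: the origin (TCP) lies at the very end of the fingers, on their centre line; the grasp point (between the pads) lies 19 mm behind it; x points along the fingers, z is the direction in which the jaws open and shut, and the axes are right-handed (so a half turn about x gives the same grasp; the last joint's range is limited). The gripper opens to 85 mm and grips with 20 to 120 N. Pads are 22 mm wide; open, the fingers measure 114 mm over their backs; the gripper's body (76 mm by 85 mm) begins 54 mm behind the grasp point. The pads swing forward as they close: fully open they stand 13 mm farther back than shut.
Start: joints at [0.967, 0.313, 1.498, -0, 1.331, -0.223], TCP at [195.136, 487.394, 231.294] pointing down, gripper open.
Joint ranges: [-2.94, 2.94], [-0.97, 2.17], [0.19, 2.56], [-1.23, 4.37], [0.02, 3.11], [-2.88, 2.88]. Speed limits (rad/s): [2.39, 2.39, 3.01, 3.14, 3.14, 3.14].

## Interface

Orientations are given as a unit quaternion [w, x, y, z].
In Python, from rig import sense, vision, job gives the robot as it stands. The module is installed in compiled form; this text tells all that it offers.
- The arm moves only by the shell command python3 -m pendant 'ROWS' [FORCE]. ROWS is JSON, a list of rows, each a list of 7 numbers: the turn, a rotation vector about the tool's x, y, z in rad, then the shift along the tool's x, y, z in cm, then the opening, from 0 (shut) to 1 (fully open). A call has exactly 5 rows; each row is the pose to reach, as a shift and turn from the pose commanded when the call began, along the tool's axes at that moment; what a row does not reach only later rows make up. A row lasts 1/8 s, in which the tool goes at most 62.5 mm and 10.7 degrees, less where a joint would pass 70% of its speed; a pose out of reach is approached as far as the arm can. A call with a gripper value outside its range is refused whole. The fingers move at their own pace and stop on an object; FORCE is the grip in N (left out, the last holds). Time passes only in rows, so rows that repeat a pose let the fingers close, or fill a call up. It gives the time, the measured TCP pose, the force and the opening at its end, in the units of the state.
- sense(): the state, without advancing time (a new reading comes with each control period).
- vision.capture(name): name is "scene" or "top" or "wrist"; returns the picture (480x640x3 uint8, red, green, blue); there is no depth.
- vision.calibration(name): a dict with "K" (3x3 intrinsics, pixels), "k1" (the pictures are not rectified: a ray, as slopes to the right and down, at radius r is drawn at 1 + k1 r^2 times it, then the intrinsics apply), "extrinsics" (4x4, takes a point from camera to world coordinates). Camera axes: x right, y up, looking along -z (the intrinsics and any distortion apply to the point x, -y, -z); pixel columns grow to the right and rows downward; lengths in mm; the calibration is good to about 2 mm. A picture is of the moment at which its call begins: read the wrist's pose just before it. calibration takes no time and is no camera call; for the wrist camera it gives the pose at the moment of the call.
- job.finish_job(): hands the job in, once; it reports no verdict.
The state is a dict: "time_s": time; "joints": joint angles; "dq": joint speeds; "tau": joint torques, N m; "eef_pos": TCP position; "ee_rot": TCP orientation; "force": force on the tool from outside, world axes, zero at the start; "wrist_torque": the same for the moment, N m; "grip_width": opening from 0.0 (shut) to 1.0 (fully open).
Only numpy, scipy, OpenCV 4.12 (cv2) and the standard library are available. Lean on these libraries where they do the work, as an engineer would, in place of code of your own. Each camera call takes 0.05 s, during which the arm holds its last target.

## Task

Set the bench supply's locking selector from off to the position with the green marker: pull the orange knob straight up, turn it, and let it drop fully home in the notch there, feeling for the notch, because the coloured markers were stuck on by hand and are only roughly in line with it. Never force the knob: do not heave it against its stops, wrench it against the notch walls or press it down hard while it is between notches. Once it is home at green, press the white start button fully in, then let go and leave everything else on the bench where it is.

Things in the scene. Friction and masses are not known exactly. Their poses are not given: they have to be found in the camera images.
- supply: Grey bench supply, fixed, 220 (x) x 300 (y) x 100 mm high; origin: centre of its underside, z up. On its black top panel (z=100 mm): the orange selector knob, vertical axis at x=-35, y=-65 mm; the white start button at x=-35, y=85 mm; an open tin near x=70, y=60 mm. A short white line on the knob's +x side marks off. The notched index ring under the knob is hidden.
- knob_lift (a joint): Pull-out of the knob, m: 0 = fully home, 0.0138 = end stop. A spring (and its weight) pulls it down with 5 N at 0 to 9 N at the stop. Lifted over 8 mm its hidden pin clears the notched ring inside. Between notches the pin rests on the ring and the knob stays 8 mm up; it drops the whole 8 mm only over a notch.
- knob_turn (a joint): Knob angle, rad, in the supply's frame: 0 = pointer along the supply's +x (off), positive = anticlockwise from above, limits +-1.6. Starts home in the wide off pocket, within +-0.12. A narrow notch lies on each side, 1.0 rad from off give or take an error of 0.1 to 0.26 rad of unknown direction; the pin has +-0.045 rad of play in it. Nearer off than 0.6 rad it may fall back in the pocket. Friction 0.03 N m.
- knob_grip (a point): Point on the knob's axis at grasping height, 31 mm above the panel when home. The knob: an orange upright bar 50 mm long, 14 mm wide, from 8 to 42 mm above the panel, on a grey skirt disc of 56 mm diameter, 7 mm high; grip it across the 14 mm width. The point's x axis runs along the bar to the pointer end (white line on top), z up.
- pointer_tip (a point): Tip of the knob's white pointer, 32 mm from the knob's axis, at the skirt.
- green_marker: Green disc, 16 mm diameter, 1.5 mm thick, fixed flat on the panel 42 mm from the knob's axis, 1.0 rad to one side or the other of off. Origin: centre of its underside. The wanted position.
- yellow_marker: Yellow disc of the same size beside the other, unwanted position.
- index_pin: The hidden 6 mm steel index pin with its collar, under the knob inside the case (its body origin lies on the knob's axis, 1 mm above the panel when home, and rises and turns with the knob). It takes the load when the knob is forced: more than 25 N on it counts as forced.
- start_top (a point): Centre of the top face of the white round start button, 26 mm diameter, pressed straight down; spring, about 5 N when fully in.
- start (a joint): How far the start button is pressed, m: 0 = out, 0.006 = fully in; springs back.
- screw_tin: Small open aluminium tin, 44 mm diameter, 32 mm high, standing on the supply's panel. Leave alone.
- screwdriver: Red-handled screwdriver lying on the bench, right side. Leave alone.
- flashlight: Blue flashlight standing upright, 44 mm diameter, 135 mm high, left side. Leave alone.
- bottle: White bottle, 68 mm diameter, 200 mm high, right side. Leave alone.
- mug: Blue mug, 80 mm diameter, 90 mm high, left side. Leave alone.
- parts_tray: Clear divided parts tray, 150 x 200 x 45 mm, back left. Leave alone.
- multimeter: Grey hand multimeter lying flat, 160 x 85 x 40 mm, right side. Leave alone.
- wrench: Steel wrench lying on the bench, left side. Leave alone.

How it is judged:
By the outcome, as a careful person would: the job done as asked, in the order asked, and still so for the second after the job is handed in, with the robot touching nothing.
It also fails if it takes over 64 s, if anything falls off the work surface, if the arm or the gripper's body presses on something with over 40 N, if the wrist force passes 120 N, or if a joint passes its speed limit or range.

## Working session

There is one attempt and no reset: what is moved stays moved. The work goes in short steps, Python scripts to look and compute and a shell command to move; the robot and the scene stay as the last step left them, time stands still between calls to the robot, and variables do not carry over. Pictures are saved under pics/ and viewed, and the job is handed in when it is done.

```bash
mkdir -p pics; ls
python3 - <<'E'
from rig import sense, vision, job
import cv2
s=sense();print(s)
for n in ("scene","top","wrist"):
    c=vision.calibration(n);print(n,c)
    cv2.imwrite(f"pics/{n}0.png",vision.capture(n)[:,:,::-1])
E
```

```text
pics
{'time_s': 0.0, 'joints': array([ 9.66591166e-01,  3.13440442e-01,  1.49845353e+00, -1.90455042e-05,
        1.33102674e+00, -2.23411306e-01]), 'dq': array([-1.13859319e-03,  1.04348592e-03,  4.81600896e-04,  2.58872324e-04,
       -2.93994936e-04,  9.74900894e-05]), 'tau': array([-5.14746043e-04, -4.12266505e+01, -2.59735876e+01, -2.23517363e-04,
        4.18326512e-03,  1.58725078e-05]), 'eef_pos': array([194.98354633, 487.1568095 , 230.73378688]), 'ee_rot': array([ 0.58515278, -0.39651809,  0.58602302,  0.39616492]), 'force': array([ 0.50799095, -0.1264956 ,  0.61640205]), 'wrist_torque': array([0.05582115, 0.01789629, 0.01048927]), 'grip_width': 1.0006121378430204}
scene {'K': array([[552.29634676,   0.        , 314.18861618],
       [  0.        , 552.29634676, 243.98347559],
       [  0.        ,   0.        ,   1.        ]]), 'k1': -0.15079287782215786, 'extrinsics': array([[-7.59268871e-01, -5.14498732e-01,  3.98499482e-01,
         1.13215397e+03],
       [ 6.50615854e-01, -6.13751547e-01,  4.47222594e-01,
         7.04719881e+02],
       [ 1.44842160e-02,  5.98832275e-
[... 535 characters left out ...]
  1.10586662e-01,  9.93827352e-01,
         1.58985359e+03],
       [ 0.00000000e+00,  0.00000000e+00,  0.00000000e+00,
         1.00000000e+00]])}
wrist {'K': array([[345.18552186,   0.        , 324.98638599],
       [  0.        , 345.18552186, 242.72292099],
       [  0.        ,   0.        ,   1.        ]]), 'k1': -0.0018602792554861614, 'extrinsics': array([[ 3.72487322e-01, -8.85774557e-01, -2.76869336e-01,
         1.22810405e+02],
       [ 9.28032960e-01,  3.54612215e-01,  1.14039475e-01,
         5.14395500e+02],
       [-2.83201673e-03, -2.99422128e-01,  9.54116539e-01,
         3.73560223e+02],
       [ 0.00000000e+00,  0.00000000e+00,  0.00000000e+00,
         1.00000000e+00]])}
```

View pics/top0.png

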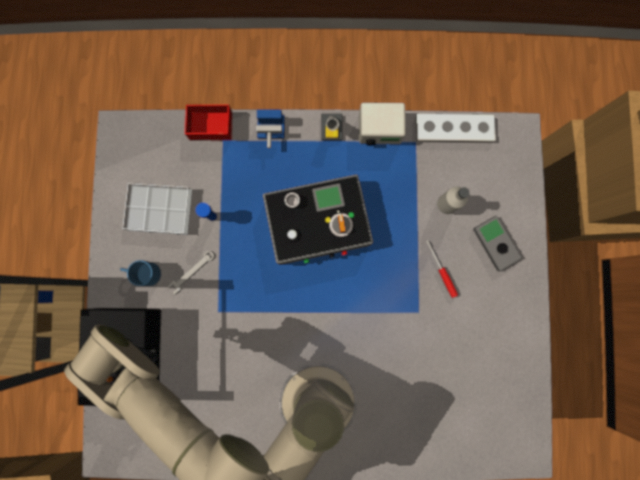

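View pics/scene0.png

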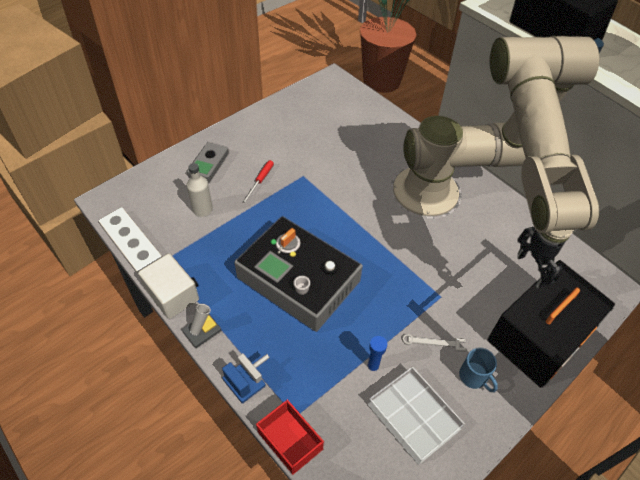

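View pics/wrist0.png

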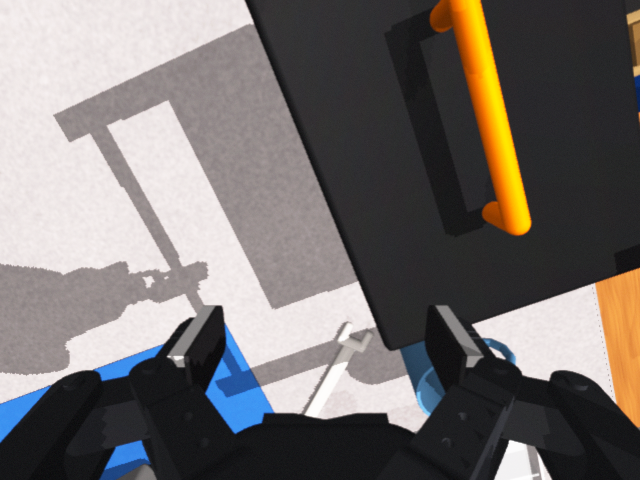

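Run:
```python
import cv2
for n in("top0","scene0"):
    print(n)
```

```text
top0
scene0
```

The top view shows the supply's black panel at about (265–372, 177–262), the knob near (341, 225), the button at (292, 235) and the tin at (292, 200). The scene view agrees. I'll enlarge both.

Run:
```python
import cv2
a=cv2.imread("pics/top0.png")[165:275,250:390];cv2.imwrite("pics/topc.png",cv2.resize(a,None,fx=5,fy=5,interpolation=cv2.INTER_CUBIC))
a=cv2.imread("pics/scene0.png")[210:340,225:375];cv2.imwrite("pics/scenec.png",cv2.resize(a,None,fx=4.5,fy=4.5,interpolation=cv2.INTER_CUBIC))
```

```text
(no output)
```

View pics/topc.png

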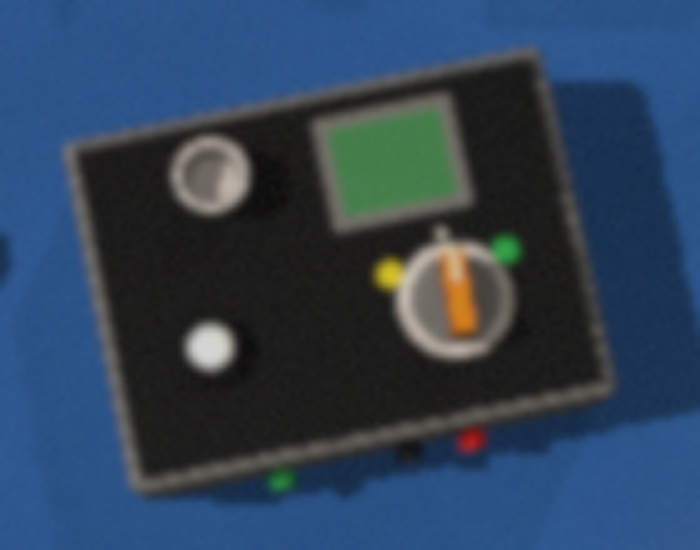

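View pics/scenec.png

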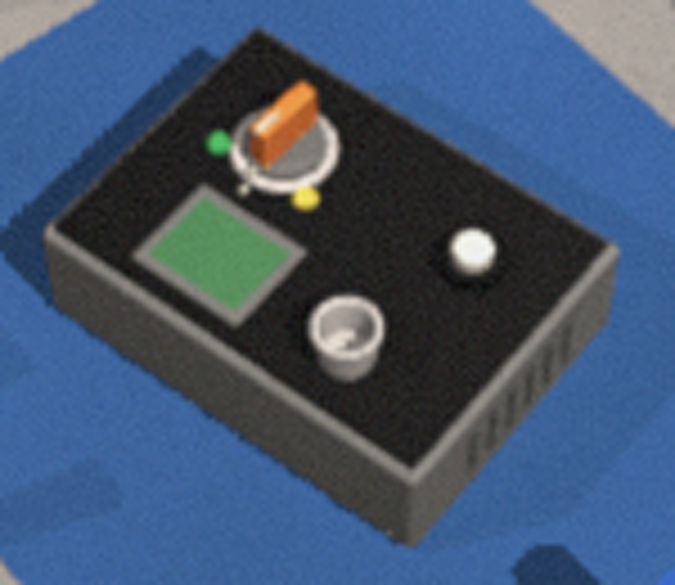

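The crop shows panel corners at about TL(68,148), TR(537,52), BR(612,388) and BL(140,490), and the green disc at (506,249), which is clockwise of the off line. So green lies at a negative angle. Next I fit the supply pose from both cameras.

```bash
cat > h.py <<'E'
import numpy as np
from scipy.optimize import least_squares
from scipy.spatial.transform import Rotation as R
def proj(c,P):
    E=c["extrinsics"];p=(np.atleast_2d(P)-E[:3,3])@E[:3,:3]
    s=np.c_[p[:,0]/-p[:,2],-p[:,1]/-p[:,2]]
    s=s*(1+c["k1"]*(s**2).sum(1,keepdims=True))
    return s@np.diag([c["K"][0,0],c["K"][1,1]])+c["K"][:2,2]
def unproj(c,uv,z):
    uv=np.array(uv,float)
    f=lambda q: (proj(c,[q[0],q[1],z])[0]-uv)
    return least_squares(f,[450,0]).x
def sup(q,pts):
    pts=np.array(pts,float);a=q[2]
    return np.c_[q[0]+np.cos(a)*pts[:,0]-np.sin(a)*pts[:,1],q[1]+np.sin(a)*pts[:,0]+np.cos(a)*pts[:,1],pts[:,2]]
E
python3 - <<'E'
from h import *
from rig import vision
t=vision.calibration("top");s=vision.calibration("scene")
m=[[110,150,100],[110,-150,100],[-110,-150,100],[-110,150,100],[-35,85,112]]
ut=(np.array([[68,148],[537,52],[612,388],[140,490],[210,347]])+.5)/5-.5+[250,165]
# scene: corners order
us=(np.array([[412,475],[48,232],[257,30],[617,248],[473,245]])+.5)/4.5-.5+[225,210]
for u in (ut,):
  for w in ("t","s","b"):
    f=lambda q:np.r_[(proj(t,sup(q,m))-ut).ravel()*(w!="s"),(proj(s,sup(q,m))-us).ravel()*(w!="t")]
    r=least_squares(f,[450,0,.2]);print(w,r.x,np.round(r.fun,1))
q=r.x
g=(np.array([506,249])+.5)/5-.5+[250,165];y=(np.array([389,274])+.5)/5-.5+[250,165]
for p in (g,y):
    P=unproj(t,p,101.5)
    c=np.cos(q[2]);sn=np.sin(q[2]);d=P-q[:2];L=np.array([c*d[0]+sn*d[1],-sn*d[0]+c*d[1]])
    e=L-[-35,-65];print(L,np.hypot(*e),np.arctan2(e[1],e[0]))
print(sup(q,[[-35,-65,131],[-35,85,112]]))
E
```

```text
t [5.67385517e+02 2.08416314e+00 2.13215103e-01] [-1.4 -1.   0.8 -1.8  1.6  0.9 -1.5  1.2  0.4  0.6  0.   0.  -0.  -0.
 -0.  -0.   0.  -0.  -0.   0. ]
s [5.67524033e+02 4.09152816e+00 2.15195147e-01] [-0.  -0.   0.  -0.   0.   0.  -0.   0.  -0.   0.   0.9  1.8 -2.4 -0.7
 -0.2 -2.8  1.7 -1.6 -0.1  2.4]
b [5.67359497e+02 3.03817374e+00 2.14170888e-01] [-1.7 -1.   0.5 -1.8  1.3  0.9 -1.8  1.2  0.1  0.6  0.6  1.5 -2.6 -1.1
 -0.3 -3.   1.5 -1.8 -0.3  2.1]
[ -10.71543501 -102.13262495] 44.36859173635033 -0.9916175321568703
[-10.926623   -29.52386308] 42.8728791999468 0.9745917023341593
[[546.97407034 -67.91557447 131.        ]
 [515.09347045  78.65736761 112.        ]]
```

```bash
cat >> h.py <<'E'
def state():
    from rig import sense
    s=sense();q=s["ee_rot"];s["R"]=R.from_quat(np.r_[q[1:],q[0]]);return s
def delta(pos,yaw_y,s=None):
    """shift(cm) & rotvec in the tool axes to reach pos with tool x down and tool y heading yaw_y"""
    s=s or state();M=s["R"].as_matrix()
    y=np.array([np.cos(yaw_y),np.sin(yaw_y),0]);x=np.array([0,0,-1.]);z=np.cross(x,y)
    T=R.from_matrix(np.c_[x,y,z])
    return (s["R"].inv()*T).as_rotvec(), M.T@(np.array(pos)-s["eef_pos"])/10
E
python3 - <<'E'
from h import *
s=state();print(s["R"].as_matrix().round(3))
for a in (.214,.214+np.pi): print([v.round(3) for v in delta([547,-68,190],a,s)])
E
```

```text
[[-0.001 -0.928  0.372]
 [-0.001  0.372  0.928]
 [-1.     0.    -0.001]]
[array([ 2.547e+00, -1.000e-03,  1.000e-03]), array([  4.114, -53.312, -38.458])]
[array([-0.595, -0.001, -0.   ]), array([  4.114, -53.312, -38.458])]
```

```bash
python3 -m pendant '[[-0.06,0,0,0,-5,-3.6,1],[-0.12,0,0,0,-10,-7.2,1],[-0.18,0,0,0,-15,-10.8,1],[-0.24,0,0,0,-20,-14.4,1],[-0.3,0,0,0,-25,-18,1]]'
python3 - <<'E'
from h import *
print([v.round(3) for v in delta([547,-68,200],.214+np.pi)])
E
```

```text
time_s: 0.78
eef_pos: [361.0, 225.6, 231.3]
ee_rot: [0.519, -0.48, 0.519, 0.48]
force: [0.8, 1.9, 0.6]
grip_width: 0.998
[array([-0.293,  0.   ,  0.   ]), array([  3.137, -20.849, -27.806])]
```

```bash
python3 -m pendant '[[-0.06,0,0,0.5,-3.7,-4.9,1],[-0.12,0,0,1,-7.4,-9.8,1],[-0.18,0,0,1.5,-11.1,-14.7,1],[-0.24,0,0,2,-14.8,-19.6,1],[-0.29,0,0,2,-18,-24,1]]'
python3 - <<'E'
from h import *
from rig import vision
import cv2
s=state();print(s["joints"].round(3),[v.round(3) for v in delta([547,-68,200],.214+np.pi)])
cv2.imwrite("pics/w1.png",vision.capture("wrist")[:,:,::-1])
E
```

```text
time_s: 1.4
eef_pos: [521.0, -28.4, 210.7]
ee_rot: [0.445, -0.549, 0.445, 0.55]
force: [0.2, 0.8, -0.6]
grip_width: 0.998
[-0.279  0.323  1.539  0.     1.281 -2.06 ] [array([-0.004,  0.001, -0.001]), array([ 1.069, -1.719, -4.413])]
```

View pics/w1.png

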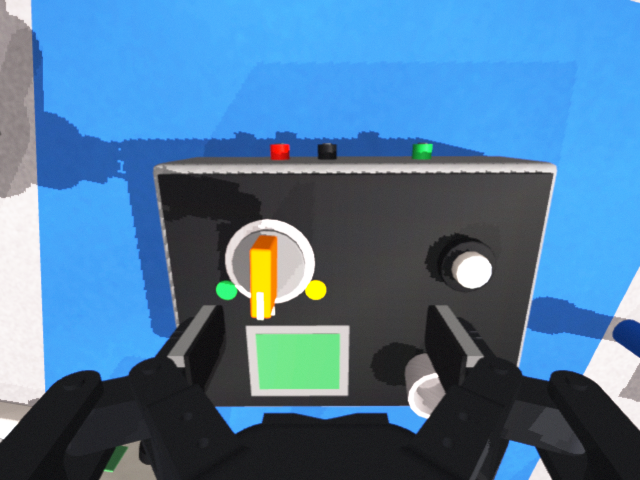

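The wrist view shows the knob at about (267,262), the green marker at (227,290), the yellow at (316,290), the button at (471,269) and the tin at (430,385). Now a crop to refine those.

Run:
```python
import cv2
a=cv2.imread("pics/w1.png")[205:345,200:345];cv2.imwrite("pics/w1c.png",cv2.resize(a,None,fx=4,fy=4,interpolation=cv2.INTER_CUBIC))
a=cv2.imread("pics/w1.png")[230:310,430:510];cv2.imwrite("pics/w1b.png",cv2.resize(a,None,fx=4,fy=4,interpolation=cv2.INTER_CUBIC))
```

```text
(no output)
```

View pics/w1c.png

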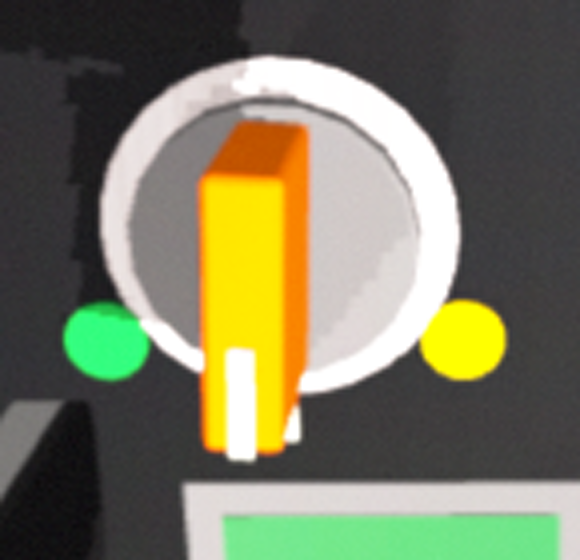

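View pics/w1b.png

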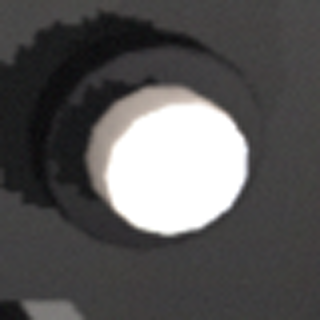

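Run:
```python
from h import *
from rig import vision
s=state();print(s["eef_pos"],[v.round(3) for v in delta([547,-68,200],.214+np.pi)])
w=vision.calibration("wrist")
P=np.array([unproj(w,(np.array(p)+.5)/4-.5+[200,205],142) for p in [(202,180),(283,180),(283,452),(203,452)]])
print(P, P.mean(0)); d=P[[2,3]].mean(0)-P[[0,1]].mean(0);print(np.hypot(*d),np.arctan2(d[1],d[0]),np.hypot(*(P[1]-P[0])))
for p in [(106,341),(463,340)]: 
    X=unproj(w,(np.array(p)+.5)/4-.5+[200,205],101.5);e=X-P.mean(0);print(X,np.hypot(*e),np.arctan2(e[1],e[0])-.214)
for z in (106,112,116,120):print(z,unproj(w,(np.array((178,160))+.5)/4-.5+[430,230],z), [2*13*345/4/1])
print(sup([*(P.mean(0)-sup([0,0,.214],[[-35,-65,0]])[0,:2]),.214],[[-35,85,112]]))
```

```text
[523.35100954 -33.22776338 210.48987722] [array([-0.005, -0.002,  0.   ]), array([ 1.057, -1.592, -3.89 ])]
[[526.65739088 -83.65974895]
 [523.9415105  -70.8586552 ]
 [572.73814086 -62.95014792]
 [575.61023201 -76.43068097]] [549.73681856 -73.47480826]
49.45731836657428 0.15364050197863025 13.086023355659647
[ 579.53949292 -103.97174578] 42.64109048089887 -1.010911214061254
[564.48451171 -34.22799915] 41.92620276943366 0.9973525519888646
106 [520.53770368  81.50221059] [2242.5]
112 [518.75684496  78.30155486] [2242.5]
116 [517.5696058   76.16778437] [2242.5]
120 [516.38236665  74.03401389] [2242.5]
[[517.88126675  73.10357971 112.        ]]
```

Allowing for the arm's motion during capture, the knob is at about (547.3, −68.5), which matches the two fixed cameras. The bar yaw is about 0.154. The markers come out 42 mm away at ±1.0, as they should. Now I move above it and narrow the jaws.

```bash
python3 - <<'E'
from h import *
print([v.round(3) for v in delta([547.3,-68.5,170],.154+np.pi)])
E
python3 -m pendant '[[0.02,0,0,1,-0.9,-2,0.6],[0.055,0,0,2,-1.6,-3.7,0.6],[0.055,0,0,3,-1.6,-3.9,0.6],[0.055,0,0,4.1,-1.6,-3.9,0.6],[0.055,0,0,4.1,-1.6,-3.9,0.6]]'
python3 - <<'E'
from h import *
from rig import vision
import cv2
s=state();print(s["eef_pos"],s["dq"].round(3),[v.round(3) for v in delta([547.3,-68.5,112],.154+np.pi)])
np.save("cal.npy",vision.calibration("wrist")["extrinsics"])
cv2.imwrite("pics/w2.png",vision.capture("wrist")[:,:,::-1])
s=state();print(s["eef_pos"],s["dq"].round(3),[v.round(3) for v in delta([547.3,-68.5,112],.154+np.pi)])
E
```

```text
[array([ 0.055, -0.002,  0.   ]), array([ 4.057, -1.611, -3.939])]
time_s: 2.08
eef_pos: [543.5, -60.4, 169.5]
ee_rot: [0.46, -0.537, 0.46, 0.538]
force: [-0.5, -0.1, 1.2]
grip_width: 0.601
[543.46801642 -60.4388385  169.47598346] [-0.001 -0.015 -0.026 -0.     0.011 -0.002] [array([ 0.001,  0.001, -0.002]), array([ 5.746, -0.263, -0.861])]
[543.84037399 -60.60499706 170.20277258] [-0.003 -0.01  -0.018 -0.001  0.004 -0.001] [array([ 0.001,  0.   , -0.   ]), array([ 5.82 , -0.222, -0.835])]
```

View pics/w2.png

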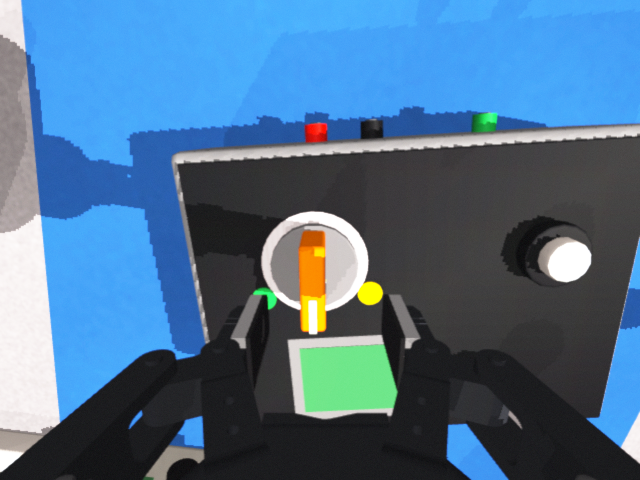

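The bar's top face spans about (300–326, 252–330), with the jaws centred near column 325. That means a remaining shift of about 8 mm in tool −z, consistent with the numbers.

Run:
```python
import cv2
a=cv2.imread("pics/w2.png")[205:345,240:385];cv2.imwrite("pics/w2c.png",cv2.resize(a,None,fx=4,fy=4,interpolation=cv2.INTER_CUBIC))
```

```text
(no output)
```

View pics/w2c.png

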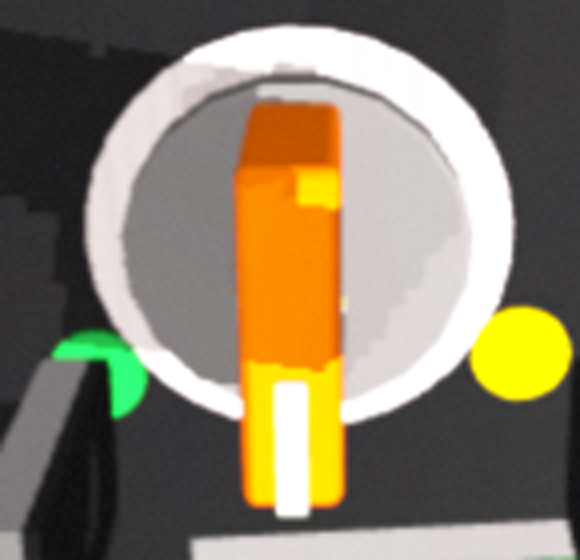

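Run:
```python
from h import *
from rig import vision
w=vision.calibration("wrist");w["extrinsics"]=np.load("cal.npy")
P=np.array([unproj(w,(np.array(p)+.5)/4-.5+[240,205],142) for p in [(236,168),(341,168),(345,505),(243,505)]])
print(P.round(1), P.mean(0)); d=P[[2,3]].mean(0)-P[[0,1]].mean(0);print(np.hypot(*d),np.arctan2(d[1],d[0]),np.hypot(*(P[1]-P[0])))
X=unproj(w,(np.array((521,353))+.5)/4-.5+[240,205],101.5);e=X-P.mean(0);print(X,np.hypot(*e),np.arctan2(e[1],e[0])-.214)
m=P.mean(0);s=state();print(s["eef_pos"])
for h in (.154,): print([v.round(3) for v in delta([*m,115],h+np.pi)])
# back edge of the panel yaw
E=[unproj(w,p,100) for p in [(178,163),(300,152),(640,131)]];
for a,b in((0,2),(1,2)):
  d=E[b]-E[a];print(np.arctan2(d[1],d[0])-np.pi/2)
```

```text
[[523.5 -79. ]
 [521.4 -65.5]
 [570.5 -57.3]
 [572.7 -71.5]] [547.02100873 -68.31383725]
49.740433229012275 0.15827643078429338 13.617258872395103
[561.94609387 -28.71193059] 42.321025241336095 0.9963802577052616
[543.84037399 -60.60499706 170.20277258]
[array([ 0.001,  0.   , -0.   ]), array([ 5.52 , -0.198, -0.812])]
0.2214267078151788
0.2142500624195649
```

```bash
python3 -m pendant '[[0,0,0,0,-0.2,-0.8,0.5],[0,0,0,0.5,-0.2,-0.8,0.5],[0,0,0,2.4,-0.2,-0.8,0.5],[0,0,0,4.2,-0.2,-0.8,0.5],[0,0,0,4.2,-0.2,-0.8,0.5]]'
python3 - <<'E'
from h import *
s=state();print(s["dq"].round(3),[v.round(3) for v in delta([547.,-68.3,113],.157+np.pi)])
E
```

```text
time_s: 2.75
eef_pos: [546.7, -68.6, 127.2]
ee_rot: [0.46, -0.536, 0.46, 0.538]
force: [-0.7, 0.5, 0.2]
grip_width: 0.5
[-0.    -0.025 -0.034 -0.     0.018  0.   ] [array([-0.003,  0.001, -0.002]), array([ 1.423, -0.039,  0.027])]
```

```bash
python3 -m pendant '[[0,0,0,0.7,0,0,0.4],[0,0,0,1.3,0,0,0.3],[0,0,0,1.3,0,0,0.3],[0,0,0,1.3,0,0,0.1],[0,0,0,1.3,0,0,0]]' 40
python3 -m pendant '[[0,0,0,0,0,0,0],[0,0,0,0,0,0,0],[0,0,0,0,0,0,0],[0,0,0,0,0,0,0],[0,0,0,0,0,0,0]]' 40
python3 - <<'E'
from h import *
s=state();print(s["force"],s["wrist_torque"],s["dq"].round(3),[v.round(3) for v in delta([547.,-68.3,113],.157+np.pi)])
E
```

```text
time_s: 3.38
eef_pos: [547.2, -67.3, 115.7]
ee_rot: [0.461, -0.536, 0.459, 0.538]
force: [-0.5, 8.7, 1.6]
grip_width: 0.154
time_s: 4.0
eef_pos: [547.2, -67.3, 115.7]
ee_rot: [0.46, -0.536, 0.459, 0.538]
force: [-1.8, 8.2, 2.0]
grip_width: 0.158
[-1.8224869   8.19550313  1.97844913] [1.26917309 0.19095624 0.01801544] [-0.002 -0.     0.001 -0.    -0.    -0.   ] [array([-0.002,  0.002,  0.   ]), array([ 0.269,  0.033, -0.095])]
```

```bash
python3 -m pendant '[[0,0,0,0,0,0.12,0],[0,0,0,-0.3,0,0.12,0],[0,0,0,-0.6,0,0.12,0],[0,0,0,-0.9,0,0.12,0],[0,0,0,-1.1,0,0.12,0]]' 40
python3 - <<'E'
from h import *
s=state();print(s["force"],s["wrist_torque"],s["dq"].round(3),[v.round(3) for v in delta([547.,-68.3,113],.157+np.pi)])
E
```

```text
time_s: 4.62
eef_pos: [547.1, -67.2, 125.9]
ee_rot: [0.46, -0.537, 0.46, 0.537]
force: [3.3, 4.4, -8.7]
grip_width: 0.158
[ 3.29537429  4.37686156 -8.66922717] [ 0.53173371 -0.58978514 -0.02614589] [-0.002 -0.017 -0.015  0.001  0.033 -0.   ] [array([-0.003,  0.001, -0.   ]), array([ 1.294,  0.023, -0.105])]
```

```bash
python3 -m pendant '[[0.05,0,0,-0.05,0,0.06,0],[0.2,0,0,-0.05,0,0.06,0],[0.37,0,0,-0.05,0,0.06,0],[0.54,0,0,-0.05,0,0.06,0],[0.69,0,0,-0.05,0,0.06,0]]' 40
cat >> h.py <<'E'
def rep():
    s=state();M=s["R"].as_matrix()
    a=np.arctan2(M[1,1],M[0,1])-np.pi-.216
    print("pos",s["eef_pos"].round(1),"knob angle",(((a+np.pi)%(2*np.pi))-np.pi).round(3),"F",s["force"].round(1),"T",s["wrist_torque"].round(2),"tilt",M[:,0].round(3),"dq",np.abs(s["dq"]).max().round(3),"lift",(s["eef_pos"][2]-115.7).round(1),"w",round(s["grip_width"],3))
E
python3 -c "
from h import *
rep()"
```

```text
time_s: 5.25
eef_pos: [547.0, -66.7, 126.3]
ee_rot: [0.615, -0.348, 0.615, 0.349]
force: [4.4, 5.3, -8.2]
grip_width: 0.156
pos [547.  -66.7 126.3] knob angle -0.757 F [ 4.4  5.3 -8.2] T [ 0.58 -0.55  0.03] tilt [-0.001  0.001 -1.   ] dq 1.185 lift 10.6 w 0.156
```

```bash
python3 -m pendant '[[0,0,0,0,0,0,0],[0,0,0,0,0,0,0],[0,0,0,0.15,0,0,0],[0,0,0,0.35,0,0,0],[0,0,0,0.35,0,0,0]]' 40
python3 -c "
from h import *
rep()"
```

```text
time_s: 5.88
eef_pos: [547.0, -66.7, 123.1]
ee_rot: [0.615, -0.349, 0.615, 0.35]
force: [1.9, 4.5, -4.5]
grip_width: 0.156
pos [547.  -66.7 123.1] knob angle -0.752 F [ 1.9  4.5 -4.5] T [ 0.65 -0.37  0.03] tilt [-0.     0.001 -1.   ] dq 0.001 lift 7.4 w 0.156
```

```bash
python3 -m pendant '[[0,0,0,0.05,0,0,0],[0,0,0,0.1,0,0,0],[0,0,0,0.1,0,0,0],[0,0,0,0.1,0,0,0],[0,0,0,0.1,0,0,0]]' 40
python3 -c "
from h import *
rep()"
```

```text
time_s: 6.5
eef_pos: [547.0, -66.7, 122.5]
ee_rot: [0.615, -0.35, 0.614, 0.35]
force: [0.8, 4.2, -3.4]
grip_width: 0.155
pos [547.  -66.7 122.5] knob angle -0.752 F [ 0.8  4.2 -3.4] T [ 0.78 -0.16 -0.07] tilt [-0.     0.001 -1.   ] dq 0.002 lift 6.8 w 0.155
```

```bash
python3 -m pendant '[[0,0,0,0.05,0,0,0],[0,0,0,0.1,0,0,0],[0,0,0,0.1,0,0,0],[0,0,0,0.1,0,0,0],[0,0,0,0.1,0,0,0]]' 40
python3 -c "
from h import *
rep()"
```

```text
time_s: 7.12
eef_pos: [547.0, -66.8, 120.9]
ee_rot: [0.615, -0.349, 0.615, 0.35]
force: [3.4, 4.7, -7.7]
grip_width: 0.155
pos [547.  -66.8 120.9] knob angle -0.752 F [ 3.4  4.7 -7.7] T [ 0.54 -0.42 -0.15] tilt [-0.     0.001 -1.   ] dq 0.001 lift 5.2 w 0.155
```

The pin has dropped past ring level. Force is back to spring-only with a slight clockwise torque, so the notch centre seems a little further clockwise. I'll ease that way and lower.

```bash
python3 -m pendant '[[0.01,0,0,0,0,0,0],[0.02,0,0,0,0,0,0],[0.02,0,0,0.1,0,0,0],[0.02,0,0,0.2,0,0,0],[0.02,0,0,0.2,0,0,0]]' 40
python3 -c "
from h import *
rep()"
```

```text
time_s: 7.75
eef_pos: [547.0, -66.8, 119.1]
ee_rot: [0.618, -0.343, 0.618, 0.344]
force: [3.8, 5.1, -6.6]
grip_width: 0.153
pos [547.  -66.8 119.1] knob angle -0.772 F [ 3.8  5.1 -6.6] T [ 0.54 -0.38 -0.19] tilt [-0.     0.001 -1.   ] dq 0.003 lift 3.4 w 0.153
```

```bash
python3 -m pendant '[[0.01,0,0,0,0,0,0],[0.02,0,0,0,0,0,0],[0.02,0,0,0.1,0,0,0],[0.02,0,0,0.2,0,0,0],[0.02,0,0,0.25,0,0,0]]' 40
python3 -c "
from h import *
rep()"
```

```text
time_s: 8.38
eef_pos: [547.0, -66.7, 116.8]
ee_rot: [0.621, -0.337, 0.621, 0.338]
force: [2.4, 5.5, -3.0]
grip_width: 0.156
pos [547.  -66.7 116.8] knob angle -0.792 F [ 2.4  5.5 -3. ] T [ 0.72 -0.17 -0.08] tilt [-0.     0.001 -1.   ] dq 0.009 lift 1.1 w 0.156
```

```bash
python3 -m pendant '[[0,0,0,0,0,0,0.2],[0,0,0,0,0,0,0.35],[0,0,0,0,0,0,0.5],[0,0,0,0,0,0,0.5],[0,0,0,0,0,0,0.5]]' 40
python3 - <<'E'
from h import *
import cv2
from rig import vision
rep()
np.save("cal.npy",vision.calibration("wrist")["extrinsics"])
for n in ("wrist","scene","top"): cv2.imwrite(f"pics/{n}3.png",vision.capture(n)[:,:,::-1])
E
```

```text
time_s: 9.0
eef_pos: [547.1, -67.1, 116.8]
ee_rot: [0.621, -0.337, 0.621, 0.337]
force: [0.7, -0.1, -0.6]
grip_width: 0.497
pos [547.1 -67.1 116.8] knob angle -0.792 F [ 0.7 -0.1 -0.6] T [0.05 0.02 0.07] tilt [ 0. -0. -1.] dq 0.002 lift 1.1 w 0.497
```

View pics/wrist3.png

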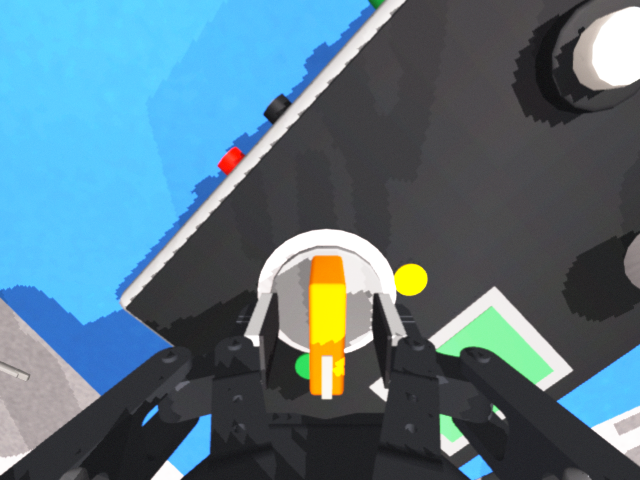

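The wrist view shows the knob bar between the open jaws, pointer at (327,380) beside the green marker at (305,366). I'll check height and angle in a crop.

Run:
```python
import cv2
a=cv2.imread("pics/wrist3.png")[240:410,245:410];cv2.imwrite("pics/w3c.png",cv2.resize(a,None,fx=4,fy=4,interpolation=cv2.INTER_CUBIC)[:600])
a=cv2.imread("pics/wrist3.png")[240:410,245:410];cv2.imwrite("pics/w3c.png",cv2.resize(a,None,fx=3.5,fy=3.5,interpolation=cv2.INTER_CUBIC))
```

```text
(no output)
```

View pics/w3c.png

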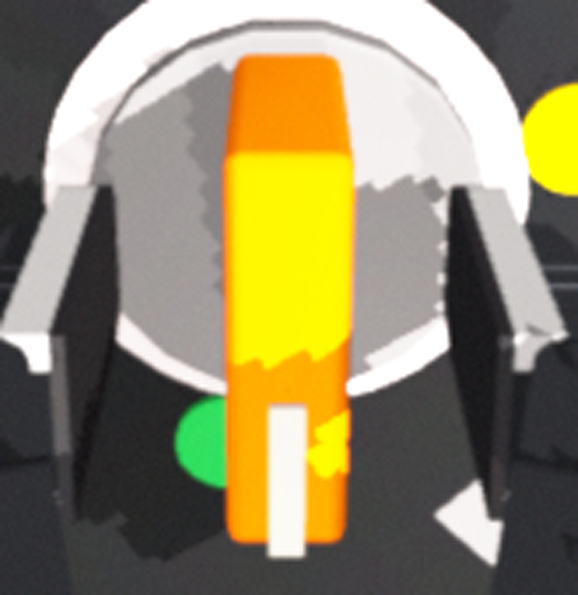

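Run:
```python
from h import *
from rig import vision
w=vision.calibration("wrist");w["extrinsics"]=np.load("cal.npy")
for z in (140,142,144,146,150):
  P=np.array([unproj(w,(np.array(p)+.5)/3.5-.5+[245,240],z) for p in [(226,153),(352,153),(347,543),(228,543)]])
  d=P[[2,3]].mean(0)-P[[0,1]].mean(0);print(z,P.mean(0).round(1),np.hypot(*d).round(1),(np.arctan2(d[1],d[0])-.216).round(3),np.hypot(*(P[1]-P[0])).round(1))
for n in ("wrist",):
  c=w
  for z in (131,):pass
s=vision.calibration("scene");
import cv2
a=cv2.imread("pics/scene3.png")[210:290,225:335];cv2.imwrite("pics/s3c.png",cv2.resize(a,None,fx=6,fy=6,interpolation=cv2.INTER_CUBIC))
```

```text
140 [548.4 -69.5] 51.2 -0.794 13.6
142 [547.3 -68.8] 50.3 -0.794 13.3
144 [546.2 -68. ] 49.5 -0.794 13.1
146 [545.1 -67.3] 48.6 -0.794 12.9
150 [542.8 -65.9] 46.9 -0.794 12.4
```

View pics/s3c.png

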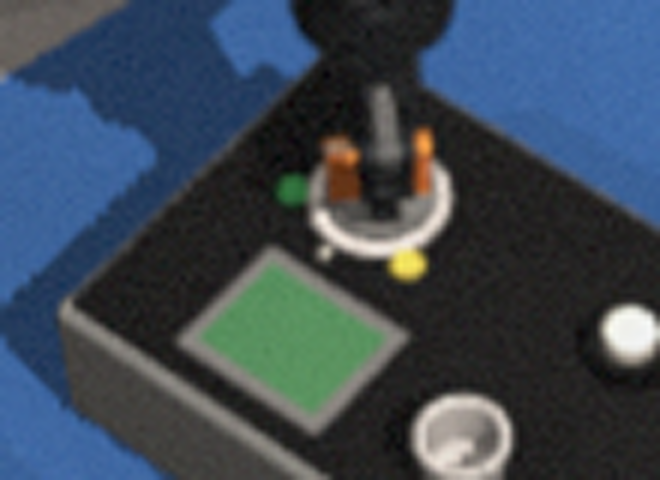

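The bar top comes out at z≈142–143 with the knob at about −0.79, so it appears home. I'll rise and re-measure from higher up to be sure.

```bash
python3 -m pendant '[[0,0,0,-1,0,0,0.6],[0,0,0,-3,0,0,0.6],[0,0,0,-5.4,0,0,0.6],[0,0,0,-5.4,0,0,0.6],[0,0,0,-5.4,0,0,0.6]]' 40
python3 - <<'E'
from h import *
import cv2
from rig import vision
rep()
w=vision.calibration("wrist");np.save("cal.npy",w["extrinsics"])
im=vision.capture("wrist")[:,:,::-1];cv2.imwrite("pics/w4.png",im)
u,v=proj(w,[547,-68.3,142])[0].astype(int);print(u,v)
x0,y0=u-72,v-72;print(x0,y0)
cv2.imwrite("pics/w4c.png",cv2.resize(im[y0:y0+145,x0:x0+145],None,fx=4,fy=4,interpolation=cv2.INTER_CUBIC))
E
```

```text
time_s: 9.78
eef_pos: [546.8, -66.9, 170.2]
ee_rot: [0.621, -0.337, 0.622, 0.338]
force: [-0.2, 0.3, 0.6]
grip_width: 0.603
pos [546.8 -66.9 170.2] knob angle -0.792 F [-0.2  0.3  0.6] T [0.02 0.   0.02] tilt [-0.001  0.    -1.   ] dq 0.012 lift 54.5 w 0.603
327 285
255 213
```

View pics/w4c.png

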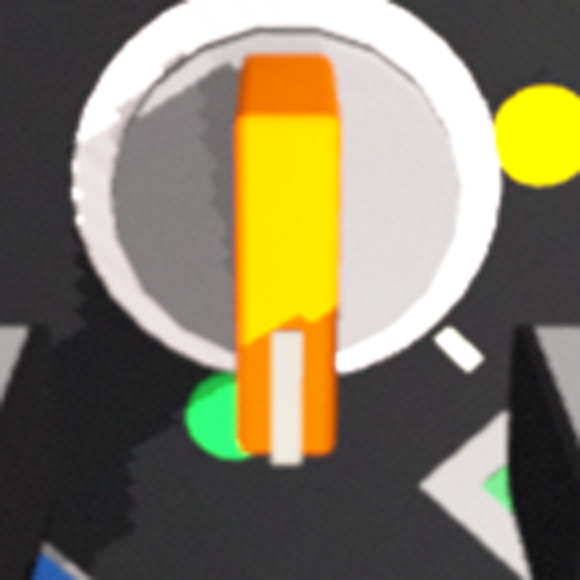

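The bar measures 339 px long here against 337 px in the matching view taken before the lift. An 8 mm lift would give about 360 px, so the knob is home. Next, the start button.

Run:
```python
from h import *
print([v.round(3) for v in delta([514.9,78.2,165],-.792+.216+np.pi)])
```

```text
[array([ 0.   , -0.   , -0.001]), array([ 0.507, 10.563, 10.439])]
```

```bash
python3 -m pendant '[[0,0,0,0,3.5,3.4,0.3],[0,0,0,0,7,6.9,0],[0,0,0,0,10.5,10.4,0],[0,0,0,0,10.5,10.4,0],[0,0,0,0,10.5,10.4,0]]' 40
python3 - <<'E'
from h import *
import cv2
from rig import vision
rep()
w=vision.calibration("wrist");np.save("cal.npy",w["extrinsics"])
im=vision.capture("wrist")[:,:,::-1];cv2.imwrite("pics/w5.png",im)
for z in (112,120): print(proj(w,[514.9,78.2,z]))
E
```

```text
time_s: 10.45
eef_pos: [515.6, 77.0, 170.3]
ee_rot: [0.621, -0.337, 0.622, 0.338]
force: [0.5, -0.3, 0.1]
grip_width: 0.003
pos [515.6  77.  170.3] knob angle -0.792 F [ 0.5 -0.3  0.1] T [ 0.02  0.01 -0.03] tilt [-0.001 -0.    -1.   ] dq 0.021 lift 54.6 w 0.003
[[329.6440352  261.74803908]]
[[329.78303865 266.44860344]]
```

View pics/w5.png

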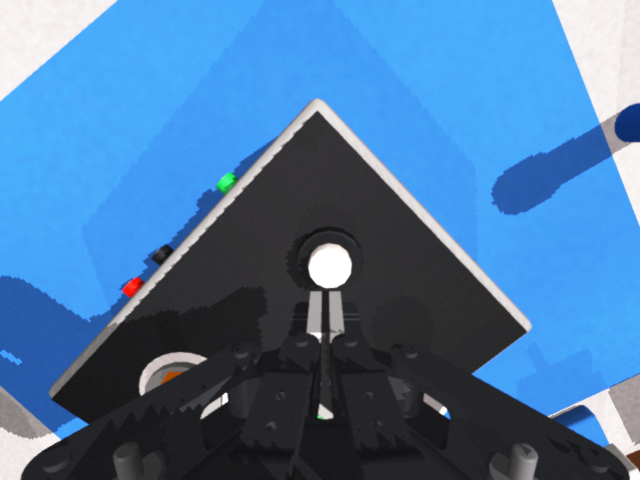

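The button is at (330,266), matching the predicted point. I descend to just above it.

```bash
python3 -m pendant '[[0,0,0,1.5,0,0.1,0],[0,0,0,3,0,0.1,0],[0,0,0,4.4,0,0.1,0],[0,0,0,4.4,0,0.1,0],[0,0,0,4.4,0,0.1,0]]' 40
python3 -m pendant '[[0,0,0,0.2,0,0,0],[0,0,0,0.4,0,0,0],[0,0,0,0.6,0,0,0],[0,0,0,0.6,0,0,0],[0,0,0,0.6,0,0,0]]' 40
python3 -c "
from h import *
rep()"
```

```text
time_s: 11.12
eef_pos: [516.3, 78.2, 127.0]
ee_rot: [0.622, -0.338, 0.621, 0.337]
force: [0.4, -0.7, 0.0]
grip_width: -0.003
time_s: 11.75
eef_pos: [516.3, 78.3, 121.0]
ee_rot: [0.622, -0.338, 0.621, 0.337]
force: [0.3, 0.4, 4.7]
grip_width: 0.005
pos [516.3  78.3 121. ] knob angle -0.792 F [0.3 0.4 4.7] T [ 0.03 -0.06  0.02] tilt [ 0.001  0.    -1.   ] dq 0.002 lift 5.3 w 0.005
```

```bash
python3 -m pendant '[[0,0,0,0.1,0,0,0],[0,0,0,0.2,0,0,0],[0,0,0,0.2,0,0,0],[0,0,0,0.2,0,0,0],[0,0,0,0.2,0,0,0]]' 40
python3 -m pendant '[[0,0,0,0.1,0,0,0],[0,0,0,0.2,0,0,0],[0,0,0,0.2,0,0,0],[0,0,0,0.2,0,0,0],[0,0,0,0.2,0,0,0]]' 40
python3 -c "
from h import *
rep()"
```

```text
time_s: 12.38
eef_pos: [516.3, 78.2, 118.9]
ee_rot: [0.622, -0.338, 0.621, 0.337]
force: [1.4, 0.8, 4.3]
grip_width: -0.003
time_s: 13.0
eef_pos: [516.4, 78.2, 117.9]
ee_rot: [0.622, -0.338, 0.621, 0.337]
force: [-2.0, 1.5, 14.1]
grip_width: 0.004
pos [516.4  78.2 117.9] knob angle -0.792 F [-2.   1.5 14.1] T [0.01 0.41 0.01] tilt [ 0.001 -0.    -1.   ] dq 0.002 lift 2.2 w 0.004
```

The end stop is reached: force jumped from 4.3 to 14 N with the travel blocked at about 118. Retreat.

```bash
python3 -m pendant '[[0,0,0,-1,0,0,0],[0,0,0,-3,0,0,0],[0,0,0,-6,0,0,0],[0,0,0,-9,0,0,0],[0,0,0,-12,0,0,0]]' 40
python3 -m pendant '[[0,0,0,0,2,2,0],[0,0,0,0,5,5,0],[0,0,0,0,8,8,0],[0,0,0,0,8,8,0],[0,0,0,0,8,8,0]]' 40
python3 - <<'E'
from h import *
import cv2
from rig import vision
rep()
im=vision.capture("scene")[:,:,::-1];t=vision.capture("top")[:,:,::-1];
a=cv2.resize(im[210:340,225:375],None,fx=3,fy=3,interpolation=cv2.INTER_CUBIC);b=cv2.resize(t[165:275,250:390],None,fx=2.5,fy=2.5,interpolation=cv2.INTER_CUBIC)
c=np.zeros((390,800,3),np.uint8);c[:,:450]=a;c[:275,450:]=b;cv2.imwrite("pics/f.png",c);cv2.imwrite("pics/fs.png",im)
E
```

```text
time_s: 13.62
eef_pos: [515.5, 78.2, 237.1]
ee_rot: [0.621, -0.337, 0.622, 0.338]
force: [-0.5, -0.1, -0.7]
grip_width: 0.002
time_s: 14.25
eef_pos: [492.4, 188.5, 236.3]
ee_rot: [0.621, -0.337, 0.622, 0.338]
force: [-0.3, 0.8, -0.3]
grip_width: -0.001
pos [492.4 188.5 236.3] knob angle -0.792 F [-0.3  0.8 -0.3] T [-0.09 -0.01 -0.02] tilt [-0.001 -0.001 -1.   ] dq 0.019 lift 120.6 w -0.001
```

View pics/f.png

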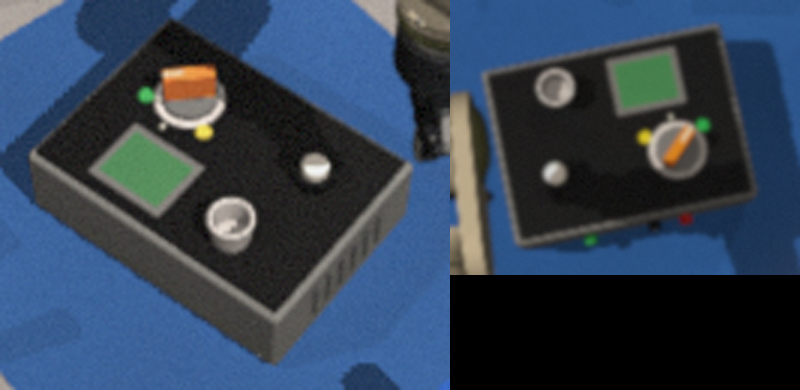

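View pics/fs.png

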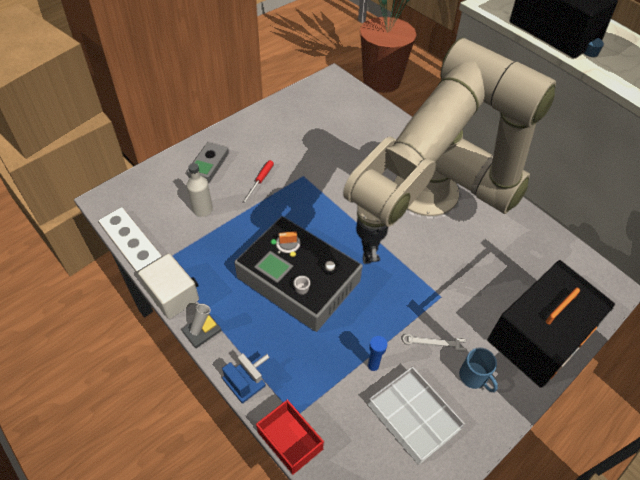

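The final pictures show the knob pointing at the green side with its skirt down, the button out, and all the other objects in their original places. The arm is clear.

```bash
python3 -c "
from rig import job
print(job.finish_job())"
```

```text
the job is handed in; nothing more can be done
None
```

The selector knob is home in the notch on the green side, the start button has been pressed fully in and released, and the job is handed in at about 14.4 s.

- **Selector:** I lifted the knob about 10.5 mm and turned it clockwise. Probing lightly at about −0.75 rad, I felt the pin rest on the ring and then drop in. I eased it to −0.79 rad, lowered it and opened the jaws. The measured forces stayed under about 10 N.
- **Home check:** From above, the bar measured 339 px long against 337 px before the lift; 8 mm up would give about 360 px. This shows it home only to within about 1 mm. The angle measured −0.79 rad, within the stated range for the notch.
- **Button:** I pressed about 6 mm down onto its end stop, where the force rose from 4 N to 14 N, then retreated.
- **Bench:** In the last pictures the other objects are where they were and the arm is touching nothing.

One reading did not quite fit: while lowering, the force eased at a tool height about 1 mm above where I first gripped. I put that down to the knob slipping slightly in the jaws. It does not change the camera result.

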